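# Find the stamp that no longer latches

### The arm

A 6-joint arm with a two-finger parallel gripper is mounted at the origin on the work surface. World frame = base frame: x ahead of the robot, y to its left, z up, the work surface at z = 0. Lengths are in m, angles in rad, forces in N, time in s.
With the tool pointing down it reaches from about 0.275 to 0.75 m from the base axis. Payload 10.2 kg.
Tool frame: the origin (TCP) lies at the very end of the fingers, on their centre line; the grasp point (between the pads) lies 19 mm behind it; z points along the fingers, y is the direction in which the jaws open and shut (so a half turn about z gives the same grasp; the last joint's range is limited). The gripper opens to 85 mm and grips with 20 to 120 N. Pads are 22 mm wide; open, the fingers measure 114 mm over their backs; the gripper's body (76 mm by 85 mm) begins 54 mm behind the grasp point. The pads swing forward as they close: fully open they stand 13 mm farther back than shut.
Start: joints at [0.963, 0.313, 1.498, -0, 1.331, -0.223], TCP at [0.197, 0.487, 0.209] pointing down, gripper open.
Joint ranges: [-2.94, 2.94], [-0.97, 2.17], [0.19, 2.56], [-1.23, 4.37], [0.02, 3.11], [-2.88, 2.88]. Speed limits (rad/s): [2.39, 2.39, 3.01, 3.14, 3.14, 3.14].

### API

Orientations are given as a unit quaternion [w, x, y, z].
In Python, from station import ctrl gives the robot as it stands.
- The arm moves only by the tool jog_arm, never from a script. Its argument "motion" is a list of rows, each an object with "rotation": the turn, a rotation vector about the tool's x, y, z in rad, a list of three; "dp": the shift along the tool's x, y, z in m, a list of three; "fingers": the opening, from 0 (shut) to 1 (fully open). A call has exactly 5 rows; each row is the pose to reach, as a shift and turn from the pose commanded when the call began, along the tool's axes at that moment; what a row does not reach only later rows make up. A row lasts 1/10 s, in which the tool goes at most 50 mm and 8.59 degrees, less where a joint would pass 70% of its speed; a pose out of reach is approached as far as the arm can. A call with a gripper value outside its range is refused whole. The fingers move at their own pace and stop on an object; "grip_force" is the grip in N (left out, the last holds). Time passes only in rows, so rows that repeat a pose let the fingers close, or fill a call up. It gives the time, the measured TCP pose, the force and the opening at its end, in the units of the state.
- ctrl.state(): the state, without advancing time (a new reading comes with each control period).
- ctrl.camera(name): name is "scene" or "top"; returns (picture, depth): 420x560x3 uint8, red, green, blue; 420x560 float32, m along the optical axis (not along the pixel's ray), 0 where there is no reading.
- ctrl.calibration(name): a dict with "camera_matrix" (3x3 intrinsics, pixels), "rvec" (rotation vector, rad) and "tvec" (3), from world to camera coordinates, as OpenCV has them. Camera axes: x right, y down, z forward; pixel columns grow to the right and rows downward; lengths in m; the calibration is good to about 2 mm. A picture is of the moment at which its call begins. calibration takes no time and is no camera call.
- ctrl.finish_job(): hands the job in, once; it reports no verdict.
The state is a dict: "time_s": time; "joint_positions": joint angles; "joint_velocities": joint speeds; "joint_efforts": joint torques, N m; "eef_pos": TCP position; "ee_rot": TCP orientation; "ft_force": force on the tool from outside, world axes, zero at the start; "moment": the same for the moment, N m; "width": finger opening in m.
Only numpy, scipy, OpenCV 4.12 (cv2) and the standard library are available. Lean on these libraries where they do the work, as an engineer would, in place of code of your own. Each camera call takes 0.05 s, during which the arm holds its last target.

### The job

The three self-inking stamps should lock down when their caps are pressed, but one of them no longer does. Press the cap of each stamp fully down and let go; leave the two that stay down standing latched where they are, then set the one that comes back up gently into the repair tray, upright beside the stapler. Leave everything else alone.

Things in the scene. Friction and masses are not known exactly. Their poses are not given: they have to be found in the camera images.
- stamp_a: a self-inking stamp standing on the desk: black body 84 (its x) x 46 (its y) mm up to 58 mm high, on a grey foot 88 x 50 x 8 mm, with a grey push cap 66 x 36 mm on top. Origin at the centre of its underside, z up, x along its length. About 0.2 to 0.4 kg. Take it from above by the 46 mm width of the black body, pads about 42 mm above its underside. The three stamps look alike, and any of them may be the one that does not latch; it shows only when pressed
- stamp_a_cap (a joint): travel of this stamp's push cap in m: 0 = up, 0.014 = fully down. A sound stamp pushes back with about 3.5 N at first, snaps over at about 6 mm and then stays down at 0.014 by itself. The faulty one pushes back with a rising force, about 5.5 N when fully down, and comes back up when released, but not quite: it stops about 3 to 4 mm short, at 0.003 to 0.004
- stamp_a_top (a point): centre of the top face of this stamp's push cap, 84 mm above the stamp's underside when up, 70 mm when down
- stamp_b: a self-inking stamp standing on the desk: black body 84 (its x) x 46 (its y) mm up to 58 mm high, on a grey foot 88 x 50 x 8 mm, with a grey push cap 66 x 36 mm on top. Origin at the centre of its underside, z up, x along its length. About 0.2 to 0.4 kg. Take it from above by the 46 mm width of the black body, pads about 42 mm above its underside. The three stamps look alike, and any of them may be the one that does not latch; it shows only when pressed
- stamp_b_cap (a joint): travel of this stamp's push cap in m: 0 = up, 0.014 = fully down. A sound stamp pushes back with about 3.5 N at first, snaps over at about 6 mm and then stays down at 0.014 by itself. The faulty one pushes back with a rising force, about 5.5 N when fully down, and comes back up when released, but not quite: it stops about 3 to 4 mm short, at 0.003 to 0.004
- stamp_b_top (a point): centre of the top face of this stamp's push cap, 84 mm above the stamp's underside when up, 70 mm when down
- stamp_c: a self-inking stamp standing on the desk: black body 84 (its x) x 46 (its y) mm up to 58 mm high, on a grey foot 88 x 50 x 8 mm, with a grey push cap 66 x 36 mm on top. Origin at the centre of its underside, z up, x along its length. About 0.2 to 0.4 kg. Take it from above by the 46 mm width of the black body, pads about 42 mm above its underside. The three stamps look alike, and any of them may be the one that does not latch; it shows only when pressed
- stamp_c_cap (a joint): travel of this stamp's push cap in m: 0 = up, 0.014 = fully down. A sound stamp pushes back with about 3.5 N at first, snaps over at about 6 mm and then stays down at 0.014 by itself. The faulty one pushes back with a rising force, about 5.5 N when fully down, and comes back up when released, but not quite: it stops about 3 to 4 mm short, at 0.003 to 0.004
- stamp_c_top (a point): centre of the top face of this stamp's push cap, 84 mm above the stamp's underside when up, 70 mm when down
- tray: the repair tray: a shallow open aluminium tray, 260 (its x) x 150 (its y) mm outside, walls 4 mm thick and 22 mm high, floor 4 mm thick, fixed to the desk. Origin at the centre of its underside. A stapler already lies in its +x end, the end away from the robot; the rest is free
- tray_free (a point): on the tray floor (4 mm above the desk), in the middle of the free part, 45 mm from the tray's centre towards its -x end, axes as the tray's
- stapler: bystander: worn black desk stapler, 115 x 34 x 46 mm, lying in the +x end of the repair tray, across it; its origin is the centre of its underside
- wood_stamp: bystander: wooden hand stamp with a turned knob handle and no moving part, 70 x 32 mm, 68 mm high, standing; origin at the centre of its underside
- ink_pad: bystander: flat closed ink pad tin, 113 x 73 x 18 mm; origin at the centre of its underside
- magnifier: bystander: hand magnifier lying flat, 157 mm long, 72 mm across its rim, 16 mm high; origin on the desk, 50 mm from the lens centre towards the handle. Beyond it and the stamps, from about x = 0.7 m on, stand a pencil cup (150 mm high), a hole punch, a tape dispenser and folders, all fixed
Not all that is in view belongs to the job. Leave any yellow look-alike of the stamp_b alone.

How it is judged:
By the outcome, as a careful person would: the job done as asked, in the order asked, and still so for the second after the job is handed in, with the robot touching nothing.
It also fails if it takes over 54 s, if anything falls off the work surface, if the arm or the gripper's body presses on something with over 40 N, if the wrist force passes 120 N, or if a joint passes its speed limit or range.

## Working session

There is one attempt and no reset: what is moved stays moved. The work goes in short steps, Python scripts to look and compute and a tool call to move; the robot and the scene stay as the last step left them, time stands still between calls to the robot, and variables do not carry over. Pictures are saved under pics/ and viewed, and the job is handed in when it is done.

Besides the shell and the picture viewer there is one more tool, called after ">>>" by a JSON object that holds its "op" and its "data", one argument or row to a line. jog_arm: Moves the arm, as the interface text tells. Its arguments: {"type":"object","properties":{"motion":{"type":"array","items":{"type":"object","properties":{"rotation":{"type":"array","items":{"type":"number"}},"dp":{"type":"array","items":{"type":"number"}},"fingers":{"type":"number"}}}},"grip_force":{"type":"number"}},"required":["motion"]}

```bash
ls; mkdir -p pics; python3 - <<'E'
from station import ctrl
import cv2,numpy as np
s=ctrl.state(); print(s)
for n in("scene","top"):
    p,d=ctrl.camera(n); cv2.imwrite(f"pics/{n}0.png",p[:,:,::-1]); np.save(f"{n}0_d.npy",d); np.save(f"{n}0_p.npy",p); print(n,ctrl.calibration(n))
E
```

```text
pics
{'time_s': 0.0, 'joint_positions': array([ 9.62574133e-01,  3.13454572e-01,  1.49845053e+00,  1.51358946e-05,
        1.33100168e+00, -2.23389840e-01]), 'joint_velocities': array([ 4.55114344e-05, -7.42673567e-04, -1.26701090e-03, -9.25713447e-04,
       -1.54188493e-03, -7.40896359e-04]), 'joint_efforts': array([ 1.02178488e-03, -4.12259459e+01, -2.59745765e+01, -1.19302872e-04,
        4.13750735e-03,  2.26371685e-05]), 'eef_pos': array([0.19691933, 0.48635694, 0.2082277 ]), 'ee_rot': array([-2.72131099e-04,  1.91232765e-01,  9.81544496e-01, -5.98109640e-04]), 'ft_force': array([0.700873  , 0.24211877, 0.20921088]), 'moment': array([-0.00490895,  0.03989702, -0.00948755]), 'width': 0.08540546039606114}
scene {'camera_matrix': array([[439.01159269,   0.        , 282.70758119],
       [  0.        , 439.01159269, 207.84102461],
       [  0.        ,   0.        ,   1.        ]]), 'rvec': array([ 2.07404679,  0.85995522, -0.40799857]), 'tvec': array([-0.32766958, -0.16210244,  1.32424671])}
top {'camera_matrix': array([[460.24257761,   0.        , 280.99565659],
       [  0.        , 460.24257761, 208.44290225],
       [  0.        ,   0.        ,   1.        ]]), 'rvec': array([ 2.18947088, -2.14713764,  0.12318853]), 'tvec': array([-0.04275769,  0.53709437,  1.04881456])}
```

View pics/top0.png

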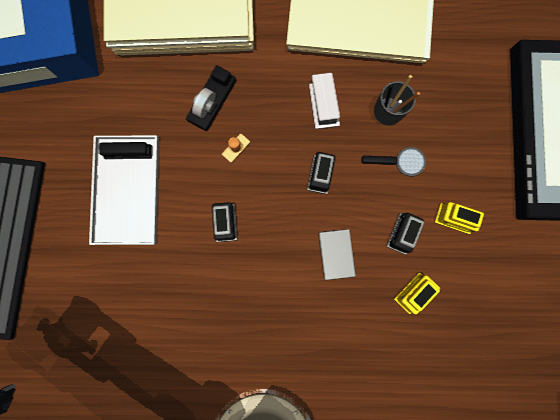

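View pics/scene0.png

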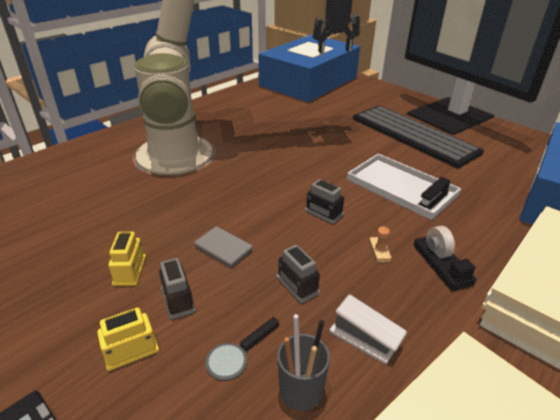

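Top view: the dark stamps are at (224,222), (321,172) and (405,232). The yellow look-alikes are at (460,217) and (418,294), and the tray is at (124,190) with the stapler at its upper end. I'll measure the stamps and check them in an enlarged crop.

```bash
cat > h.py <<'E'
import numpy as np,cv2
from station import ctrl
from scipy.spatial.transform import Rotation as R
def cal(n):
    c=ctrl.calibration(n); return np.array(c['camera_matrix']),cv2.Rodrigues(np.array(c['rvec']))[0],np.array(c['tvec'])
def pts(n,d):
    K,Rm,t=cal(n); h,w=d.shape; u,v=np.meshgrid(np.arange(w),np.arange(h))
    P=np.stack([(u-K[0,2])/K[0,0]*d,(v-K[1,2])/K[1,1]*d,d],-1)
    return (P-t)@Rm
def ray(n,u,v,z):
    K,Rm,t=cal(n); d=Rm.T@np.array([(u-K[0,2])/K[0,0],(v-K[1,2])/K[1,1],1]); c=-Rm.T@t
    return c+d*(z-c[2])/d[2]
def proj(n,P):
    K,Rm,t=cal(n); return cv2.projectPoints(np.float64(P).reshape(-1,3),cv2.Rodrigues(Rm)[0],t,K,None)[0].reshape(-1,2)
E
python3 - <<'E'
from h import *
p=np.load('top0_p.npy');d=np.load('top0_d.npy');W=pts('top',d)
print('cam',[-c for c in []])
for (u,v) in [(224,222),(321,172),(405,232)]:
    m=np.zeros(d.shape,bool); m[v-30:v+30,u-28:u+28]=1
    z=W[...,2]
    for lo,hi in((.074,.095),(.015,.095)):
        q=W[m&(z>lo)&(z<hi)&(d>0)&(p.max(-1)-p.min(-1)<60)]
        r=cv2.minAreaRect((q[:,:2]*1000).astype(np.float32)); print((u,v),lo,len(q),np.round(r[0],1),np.round(r[1],1),round(r[2],1),'zmed',np.round(np.median(q[:,2]),4))
    c=cv2.resize(p[v-30:v+30,u-30:u+30],(260,260),interpolation=cv2.INTER_NEAREST); 
    globals().setdefault('L',[]).append(c)
cv2.imwrite('pics/crop0.png',np.hstack(L)[:,:,::-1])
# tray
m=(p.min(-1)>120); m[:, :85]=0; m[:,165:]=0; m[:130]=0;m[250:]=0
q=np.argwhere(m); r=cv2.minAreaRect(q[:,::-1].astype(np.float32)); print('tray px',r)
b=cv2.boxPoints(r)
B=np.array([ray('top',x,y,.022) for x,y in b]);print(np.round(B,4),B.mean(0), 'sides',np.linalg.norm(B[1]-B[0]),np.linalg.norm(B[2]-B[1]))
for i in range(4):
    e=B[(i+1)%4]-B[i]; print(np.degrees(np.arctan2(e[1],e[0])))
E
```

```text
cam []
(224, 222) 0.074 482 [504.1 101.5] [65.4 36.7] 6.4 zmed 0.0831
(224, 222) 0.015 805 [504.3 101.3] [84.2 47.3] 6.1 zmed 0.0808
(321, 172) 0.074 462 [ 625.5 -124.6] [36.  66.6] 79.0 zmed 0.0833
(321, 172) 0.015 782 [ 625.3 -124.6] [47.6 84.5] 79.1 zmed 0.0805
(405, 232) 0.074 489 [ 486.3 -322. ] [37.1 66.5] 68.6 zmed 0.0834
(405, 232) 0.015 918 [ 486.5 -321.2] [46.6 84.8] 68.1 zmed 0.0789
tray px ((122.78321838378906, 189.52117919921875), (65.24644470214844, 110.74335479736328), 1.548157811164856)
[[0.4463 0.4145 0.022 ]
 [0.7105 0.4243 0.022 ]
 [0.7095 0.2683 0.022 ]
 [0.4452 0.2625 0.022 ]] [0.57787096 0.34240344 0.022     ] sides 0.2643838288314225 0.15603280261852592
2.1238335518569
-90.38626949268492
-178.7494015553978
89.56338519990699
```

View pics/crop0.png

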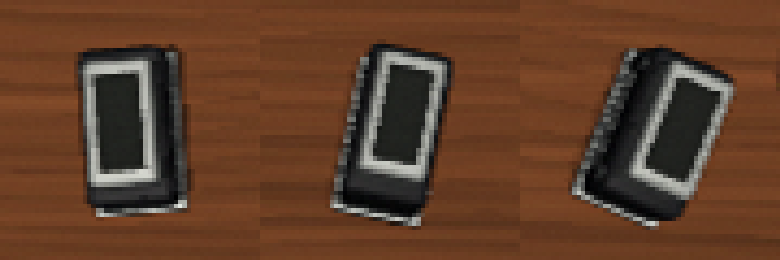

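Crop check: all three candidates are black bodies with a grey cap and no yellow, so they are the real stamps. Next, a move helper and a refined tray measurement.

```bash
cat >> h.py <<'E'
def goto(x,y,z,jaw=None,start=None):
    """tool-frame dp and rot to reach the world pose; jaw yaw deg (mod 180)"""
    s=ctrl.state(); p=s['eef_pos']; q=s['ee_rot']; r=R.from_quat([q[1],q[2],q[3],q[0]])
    dp=r.inv().apply(np.array([x,y,z])-p)
    yv=r.as_matrix()[:,1]; yaw=np.degrees(np.arctan2(yv[1],yv[0]))
    out=dict(t=round(s['time_s'],2),p=np.round(p,4),jaw=round(yaw,1),F=np.round(s['ft_force'],1),w=round(s['width'],4),q=np.round(s['joint_positions'],2),dp=np.round(dp,4))
    if jaw is not None:
        dy=(jaw-yaw+90)%180-90
        zz=yv*0; Z=np.array([0,0,-1.]); X=np.cross(np.array([np.cos(np.radians(yaw+dy)),np.sin(np.radians(yaw+dy)),0]),Z)
        Y=np.cross(Z,X); T=R.from_matrix(np.c_[X,Y,Z]); out['rot']=np.round((r.inv()*T).as_rotvec(),3)
    for k,v in out.items(): print(k,v)
E
python3 - <<'E'
from h import *
p=np.load('top0_p.npy');d=np.load('top0_d.npy');W=pts('top',d)
m=np.zeros(d.shape,bool); m[125:255,80:170]=1
z=W[...,2]
q=W[m&(z>.016)&(z<.026)]; r=cv2.minAreaRect((q[:,:2]*1000).astype(np.float32)); print('rim',len(q),r)
q=W[m&(z>.032)&(z<.06)]; r=cv2.minAreaRect((q[:,:2]*1000).astype(np.float32)); print('stapler',len(q),r)
goto(.504,.1015,.13,96.3)
E
```

```text
rim 894 ((576.9874877929688, 343.016357421875), (259.1989440917969, 152.54090881347656), 1.3511664867401123)
stapler 633 ((669.861572265625, 341.88543701171875), (30.939682006835938, 112.88345336914062), 0.8369331955909729)
t 0.1
p [0.197  0.4864 0.2083]
jaw 68.0
F [-0.6  0.2  0.5]
w 0.0852
q [ 0.96  0.31  1.5  -0.    1.33 -0.22]
dp [-0.4291 -0.2414  0.0785]
rot [-0.001 -0.    -0.495]
```

>>> {"op": "jog_arm", "data": {
  "motion": [
    {"dp": [-0.043,-0.024,0],"rotation": [0,0,-0.1],"fingers": 0},
    {"dp": [-0.086,-0.048,0.005],"rotation": [0,0,-0.2],"fingers": 0},
    {"dp": [-0.129,-0.072,0.01],"rotation": [0,0,-0.3],"fingers": 0},
    {"dp": [-0.172,-0.097,0.015],"rotation": [0,0,-0.4],"fingers": 0},
    {"dp": [-0.215,-0.121,0.02],"rotation": [0,0,-0.495],"fingers": 0}
  ]
}}

```text
time_s: 0.6
eef_pos: [0.3516, 0.292, 0.1885]
ee_rot: [-0.0, -0.057, 0.998, -0.0]
ft_force: [0.7, 0.0, -0.6]
width: 0.0123
```

```bash
python3 -c "
from h import *
goto(.504,.1015,.11,96.3)"
```

```text
t 0.6
p [0.3516 0.292  0.1885]
jaw 96.6
F [ 0.7  0.  -0.6]
w 0.0123
q [ 0.44  0.18  1.72  0.    1.24 -1.25]
dp [-0.1297 -0.2066  0.0785]
rot [-0.    -0.     0.005]
```

>>> {"op": "jog_arm", "data": {
  "motion": [
    {"dp": [-0.026,-0.041,0.01],"rotation": [0,0,0],"fingers": 0},
    {"dp": [-0.052,-0.082,0.02],"rotation": [0,0,0],"fingers": 0},
    {"dp": [-0.078,-0.123,0.04],"rotation": [0,0,0],"fingers": 0},
    {"dp": [-0.104,-0.165,0.06],"rotation": [0,0,0],"fingers": 0},
    {"dp": [-0.13,-0.207,0.078],"rotation": [0,0,0.005],"fingers": 0}
  ]
}}

```text
time_s: 1.1
eef_pos: [0.4987, 0.1068, 0.1127]
ee_rot: [-0.0, -0.052, 0.999, 0.0]
ft_force: [-0.2, -0.1, 0.2]
width: 0.0002
```

```bash
python3 -c "
from h import *
goto(.504,.1015,.071,96.3)"
```

```text
t 1.1
p [0.4987 0.1068 0.1127]
jaw 96.0
F [-0.2 -0.1  0.2]
w 0.0002
q [-0.02  0.38  1.67  0.    1.09 -1.7 ]
dp [-0.0047 -0.0058  0.0417]
rot [ 0.    -0.001 -0.005]
```

>>> {"op": "jog_arm", "data": {
  "motion": [
    {"dp": [0,0,0.01],"rotation": [0,0,0],"fingers": 0},
    {"dp": [0,0,0.02],"rotation": [0,0,0],"fingers": 0},
    {"dp": [0,0,0.028],"rotation": [0,0,0],"fingers": 0},
    {"dp": [0,0,0.034],"rotation": [0,0,0],"fingers": 0},
    {"dp": [0,0,0.038],"rotation": [0,0,0],"fingers": 0}
  ]
}}

```text
time_s: 1.6
eef_pos: [0.4977, 0.1093, 0.0755]
ee_rot: [0.0, -0.053, 0.999, 0.0]
ft_force: [-0.1, -0.6, 0.3]
width: 0.0002
```

>>> {"op": "jog_arm", "data": {
  "motion": [
    {"dp": [0,0,0.0],"rotation": [0,0,0],"fingers": 0},
    {"dp": [0,0,0.0],"rotation": [0,0,0],"fingers": 0},
    {"dp": [0,0,0.0],"rotation": [0,0,0],"fingers": 0},
    {"dp": [0,0,0.0],"rotation": [0,0,0],"fingers": 0},
    {"dp": [0,0,0.0],"rotation": [0,0,0],"fingers": 0}
  ]
}}

```text
time_s: 2.1
eef_pos: [0.4981, 0.1085, 0.0759]
ee_rot: [0.0, -0.053, 0.999, -0.0]
ft_force: [0.8, 0.3, 0.8]
width: -0.0
```

```bash
python3 -c "
from h import *
goto(.504,.1015,.0695,96.3)"
```

```text
t 2.1
p [0.4981 0.1085 0.0759]
jaw 96.0
F [0.8 0.3 0.8]
w -0.0
q [-0.02  0.43  1.71 -0.    1.   -1.69]
dp [-0.0051 -0.0076  0.0064]
rot [-0.     0.    -0.005]
```

>>> {"op": "jog_arm", "data": {
  "motion": [
    {"dp": [-0.003,-0.004,0],"rotation": [0,0,0],"fingers": 0},
    {"dp": [-0.005,-0.0075,0.001],"rotation": [0,0,0],"fingers": 0},
    {"dp": [-0.005,-0.0075,0.004],"rotation": [0,0,0],"fingers": 0},
    {"dp": [-0.005,-0.0075,0.006],"rotation": [0,0,0],"fingers": 0},
    {"dp": [-0.005,-0.0075,0.006],"rotation": [0,0,0],"fingers": 0}
  ]
}}

```text
time_s: 2.6
eef_pos: [0.5036, 0.1016, 0.0692]
ee_rot: [-0.0, -0.053, 0.999, 0.0]
ft_force: [-0.8, -0.3, 0.3]
width: 0.0003
```

>>> {"op": "jog_arm", "data": {
  "motion": [
    {"dp": [0,0,0.0005],"rotation": [0,0,0],"fingers": 0},
    {"dp": [0,0,0.001],"rotation": [0,0,0],"fingers": 0},
    {"dp": [0,0,0.001],"rotation": [0,0,0],"fingers": 0},
    {"dp": [0,0,0.001],"rotation": [0,0,0],"fingers": 0},
    {"dp": [0,0,0.001],"rotation": [0,0,0],"fingers": 0}
  ]
}}

```text
time_s: 3.1
eef_pos: [0.5038, 0.1016, 0.0687]
ee_rot: [0.0, -0.053, 0.999, -0.0]
ft_force: [0.6, 0.0, 0.3]
width: -0.0001
```

```bash
cat > look.py <<'E'
from h import *
import sys
k=sys.argv[1]
p,d=ctrl.camera('scene'); W=pts('scene',d)
cv2.imwrite(f'pics/s{k}.png',p[:,:,::-1])
for n,c in dict(L=(.504,.1015),M=(.6254,-.1246),Rr=(.4864,-.3216)).items():
    m=(np.hypot(W[...,0]-c[0],W[...,1]-c[1])<.012)&(W[...,2]<.2)&(W[...,2]>.05)&(d>0)
    print(n,m.sum(),np.round(np.percentile(W[m][:,2],[10,50,90]),4) if m.any() else '')
    u,v=proj('scene',[c[0],c[1],.06])[0].astype(int); 
    cv2.imwrite(f'pics/s{k}_{n}.png',cv2.resize(p[max(0,v-60):v+60,max(0,u-60):u+60],(480,480),interpolation=cv2.INTER_CUBIC)[:,:,::-1])
E
python3 look.py 1; python3 -c "
from h import *
goto(.504,.1015,.0695,96.3)"
```

```text
L 157 [0.0854 0.1111 0.144 ]
M 80 [0.0842 0.0854 0.0866]
Rr 96 [0.0838 0.0851 0.0863]
t 3.15
p [0.5039 0.1016 0.0687]
jaw 96.0
F [ 0.  -0.1  0.1]
w 0.0002
q [-0.03  0.45  1.7   0.    0.99 -1.71]
dp [-0.0001 -0.0001 -0.0008]
rot [ 0.     0.    -0.005]
```

View pics/s1_L.png

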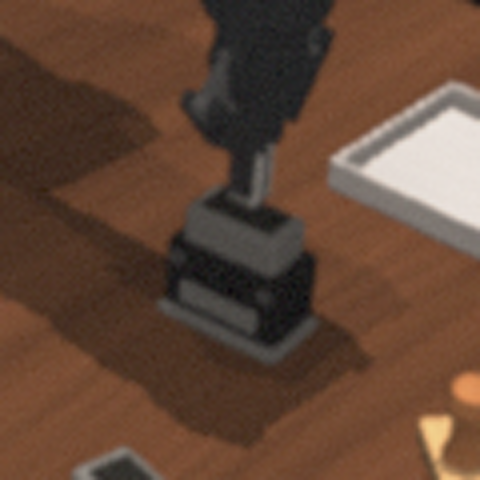

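```bash
python3 - <<'E'
from h import *
p,d=ctrl.camera('scene'); W=pts('scene',d)
pt,dt=ctrl.camera('top'); Wt=pts('top',dt)
cv2.imwrite('pics/t2.png',pt[:,:,::-1])
u,v=proj('scene',[.504,.1015,.075])[0].astype(int); print(u,v)
for y in range(v-20,v+24,3): print(y,[tuple(np.round(W[y,x]*1000).astype(int)) for x in range(u-12,u+16,5)])
u,v=proj('top',[.504,.1015,.075])[0].astype(int)
print(u,v); print(np.round(Wt[v-24:v+24:3,u-20:u+20:3,2]*1000).astype(int))
print(proj('scene',[.504,.1015,.0687]),proj('scene',[.504,.1015,.084]))
cv2.imwrite('pics/t2c.png',cv2.resize(pt[v-60:v+60,u-60:u+60],(480,480))[:,:,::-1])
E
```

```text
325 188
168 [(np.int64(346), np.int64(241), np.int64(2)), (np.int64(500), np.int64(71), np.int64(143)), (np.int64(520), np.int64(63), np.int64(155)), (np.int64(516), np.int64(88), np.int64(143)), (np.int64(516), np.int64(107), np.int64(135)), (np.int64(398), np.int64(291), np.int64(3))]
171 [(np.int64(356), np.int64(229), np.int64(2)), (np.int64(367), np.int64(238), np.int64(3)), (np.int64(514), np.int64(72), np.int64(141)), (np.int64(510), np.int64(96), np.int64(129)), (np.int64(397), np.int64(269), np.int64(3)), (np.int64(404), np.int64(284), np.int64(-1))]
174 [(np.int64(369), np.int64(215), np.int64(3)), (np.int64(378), np.int64(226), np.int64(2)), (np.int64(503), np.int64(87), np.int64(121)), (np.int64(511), np.int64(95), np.int64(121)), (np.int64(407), np.int64(257), np.int64(2)), (np.int64(417), np.int64(268), np.int64(2))]
177 [(np.int64(377), np.int64(205), np.int64(2)), (np.int64(389), np.int64(213), np.int64(3)), (np.int64(502), np.int64(90), np.int64(111)), (np.int64(510), np.int64(98), np.int64(112)), (np.int64(416), np.int64(247), np.int64(1)), (np.int64(426), np.int64(
[... 3374 characters left out ...]
 388 386 386 388 387 408 407 406 405 389 379 374]
 [385 387 386 385 387 386 385 411 409 410 412 387 376 370]
 [384 384 385 385 385 384 387 414 415 413 413 385 375 365]
 [381 381 383 383 383 383 384 415 415 415 416 383 371 362]
 [378 378 380 377 379 378 379 417 418 419 418 381 365 356]
 [371 372 373 374 373 373 377 424 420 423 419 378 359  -3]
 [363 363 368 369 366 368 370 423 426 423 418 373 342   5]
 [352 353 355 356 355 356 428 428 427 428 414 373 320   4]
 [ -1   1  -2  -2   1  73 431 429 432 429 412 368   5   0]
 [435 433 432 430 427 429 431 430 431 432 410 366   7  -3]
 [439 437 435 433 432 428 435 434 436 433 408 364  -1   4]]
[[325.59201609 190.29738351]] [[326.07363684 185.04324085]]
```

View pics/t2c.png

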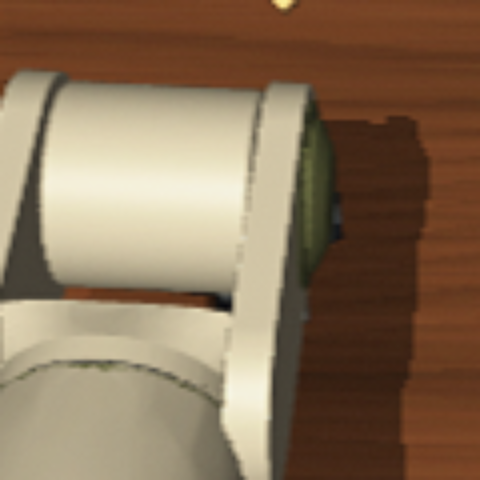

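The scene image at about (325,186) shows the cap of the first stamp still up. The fingertip meets its top although the TCP reads 0.069 and the force is about 0. I'll raise the tool and check where the fingertip really is.

>>> {"op": "jog_arm", "data": {
  "motion": [
    {"dp": [0,0,-0.007],"rotation": [0,0,0],"fingers": 0},
    {"dp": [0,0,-0.015],"rotation": [0,0,0],"fingers": 0},
    {"dp": [0,0,-0.022],"rotation": [0,0,0],"fingers": 0},
    {"dp": [0,0,-0.03],"rotation": [0,0,0],"fingers": 0},
    {"dp": [0,0,-0.03],"rotation": [0,0,0],"fingers": 0}
  ]
}}

```text
time_s: 3.75
eef_pos: [0.5045, 0.1016, 0.1]
ee_rot: [0.001, -0.053, 0.999, -0.0]
ft_force: [-0.7, 0.0, 0.5]
width: 0.0002
```

```bash
python3 look.py 3;  python3 - <<'E'
from h import *
p=cv2.imread('pics/s3.png')
c=p[110:230,255:395]; cv2.imwrite('pics/s3c.png',cv2.resize(c,(700,600),interpolation=cv2.INTER_CUBIC))
s=ctrl.state()['eef_pos'];print(s,proj('scene',s))
E
```

```text
L 141 [0.0854 0.1356 0.1723]
M 79 [0.084  0.0851 0.086 ]
Rr 92 [0.0843 0.0854 0.0869]
[0.50411585 0.10153573 0.09931991] [[326.61144981 179.70321067]]
```

View pics/s3c.png

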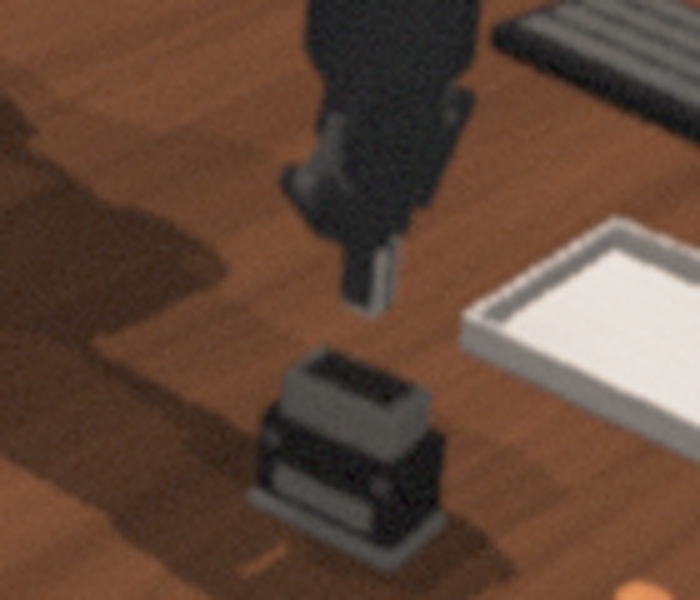

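```bash
python3 - <<'E'
from h import *
p,d=ctrl.camera('scene'); W=pts('scene',d)
m=np.zeros(d.shape,bool); m[150:178,315:340]=1
q=W[m&(np.hypot(W[...,0]-.504,W[...,1]-.1015)<.06)&(W[...,2]>.09)&(d>0)]
o=np.argsort(q[:,2])[:30]; print(np.round(q[o]*1000).astype(int).tolist())
for z in (.1,.105,.11,.115,.12): print(z,proj('scene',[.504,.1015,z]))
E
```

```text
[[498, 97, 123], [506, 98, 124], [494, 97, 124], [501, 96, 125], [503, 97, 125], [511, 98, 126], [512, 94, 127], [515, 97, 128], [515, 101, 128], [510, 96, 128], [512, 111, 129], [515, 105, 130], [513, 96, 130], [513, 103, 130], [503, 90, 131], [513, 106, 131], [511, 91, 131], [516, 95, 132], [513, 110, 132], [512, 96, 132], [500, 89, 133], [515, 97, 133], [512, 93, 133], [503, 90, 134], [507, 88, 134], [500, 93, 134], [514, 101, 134], [514, 105, 135], [500, 90, 135], [510, 88, 135]]
0.1 [[326.58635508 179.44984656]]
0.105 [[326.74851939 177.68074834]]
0.11 [[326.91162133 175.90142123]]
0.115 [[327.07566905 174.11177627]]
0.12 [[327.24067081 172.31172346]]
```

The real fingertip sits about 20 mm higher than the TCP reading says: depth puts it at z≈0.12 with the TCP at 0.099. I'll press by force and by camera.

>>> {"op": "jog_arm", "data": {
  "motion": [
    {"dp": [0,0,0.01],"rotation": [0,0,0],"fingers": 0},
    {"dp": [0,0,0.02],"rotation": [0,0,0],"fingers": 0},
    {"dp": [0,0,0.03],"rotation": [0,0,0],"fingers": 0},
    {"dp": [0,0,0.037],"rotation": [0,0,0],"fingers": 0},
    {"dp": [0,0,0.037],"rotation": [0,0,0],"fingers": 0}
  ]
}}

```text
time_s: 4.35
eef_pos: [0.5033, 0.1016, 0.0605]
ee_rot: [-0.001, -0.053, 0.999, 0.0]
ft_force: [-2.2, -0.7, 2.0]
width: -0.0001
```

>>> {"op": "jog_arm", "data": {
  "motion": [
    {"dp": [0,0,0.001],"rotation": [0,0,0],"fingers": 0},
    {"dp": [0,0,0.002],"rotation": [0,0,0],"fingers": 0},
    {"dp": [0,0,0.003],"rotation": [0,0,0],"fingers": 0},
    {"dp": [0,0,0.003],"rotation": [0,0,0],"fingers": 0},
    {"dp": [0,0,0.003],"rotation": [0,0,0],"fingers": 0}
  ]
}}

```text
time_s: 4.85
eef_pos: [0.5039, 0.1016, 0.0588]
ee_rot: [0.0, -0.053, 0.999, -0.0]
ft_force: [-0.5, -0.0, 0.9]
width: -0.0003
```

>>> {"op": "jog_arm", "data": {
  "motion": [
    {"dp": [0,0,0.001],"rotation": [0,0,0],"fingers": 0},
    {"dp": [0,0,0.002],"rotation": [0,0,0],"fingers": 0},
    {"dp": [0,0,0.003],"rotation": [0,0,0],"fingers": 0},
    {"dp": [0,0,0.003],"rotation": [0,0,0],"fingers": 0},
    {"dp": [0,0,0.003],"rotation": [0,0,0],"fingers": 0}
  ]
}}

```text
time_s: 5.35
eef_pos: [0.5039, 0.1015, 0.0556]
ee_rot: [-0.0, -0.053, 0.999, -0.0]
ft_force: [-0.4, 0.4, -0.1]
width: 0.0001
```

```bash
python3 look.py 4;  python3 - <<'E'
from h import *
p=cv2.imread('pics/s4.png')
c=p[110:230,255:395]; cv2.imwrite('pics/s4c.png',cv2.resize(c,(700,600),interpolation=cv2.INTER_CUBIC))
for i in range(3): s=ctrl.state();print(s['eef_pos'],s['ft_force'])
E
```

```text
L 143 [0.0714 0.0959 0.1316]
M 77 [0.0842 0.0854 0.0866]
Rr 95 [0.0839 0.0854 0.0868]
[0.50386932 0.1015396  0.05567401] [ 0.25774171  0.49284961 -0.21312796]
[0.50386932 0.1015396  0.05567401] [ 0.25774171  0.49284961 -0.21312796]
[0.50386932 0.1015396  0.05567401] [ 0.25774171  0.49284961 -0.21312796]
```

View pics/s4c.png

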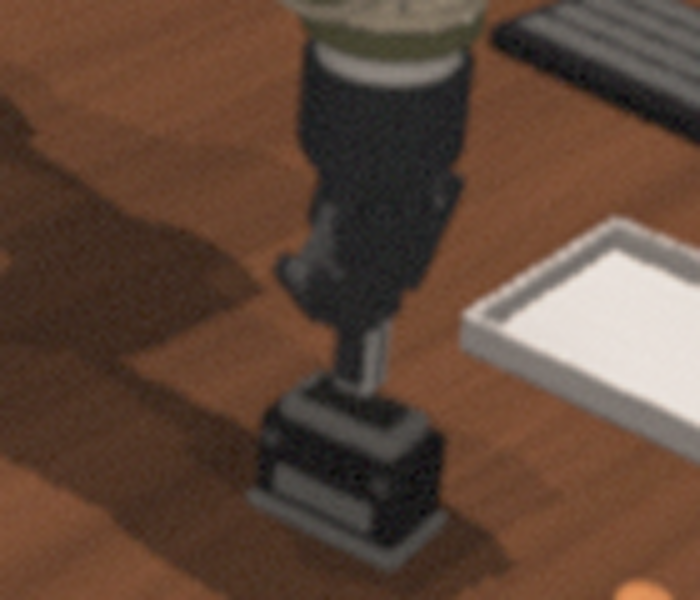

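The first stamp's cap snapped down by itself (crop centre (350,400), top at z≈0.071). I'll press on to firm contact to be sure.

>>> {"op": "jog_arm", "data": {
  "motion": [
    {"dp": [0,0,0.001],"rotation": [0,0,0],"fingers": 0},
    {"dp": [0,0,0.002],"rotation": [0,0,0],"fingers": 0},
    {"dp": [0,0,0.003],"rotation": [0,0,0],"fingers": 0},
    {"dp": [0,0,0.004],"rotation": [0,0,0],"fingers": 0},
    {"dp": [0,0,0.004],"rotation": [0,0,0],"fingers": 0}
  ]
}}

```text
time_s: 5.9
eef_pos: [0.5038, 0.1015, 0.0515]
ee_rot: [-0.0, -0.053, 0.999, -0.0]
ft_force: [0.1, 0.4, -0.8]
width: -0.0002
```

>>> {"op": "jog_arm", "data": {
  "motion": [
    {"dp": [0,0,0.0005],"rotation": [0,0,0],"fingers": 0},
    {"dp": [0,0,0.001],"rotation": [0,0,0],"fingers": 0},
    {"dp": [0,0,0.001],"rotation": [0,0,0],"fingers": 0},
    {"dp": [0,0,0.001],"rotation": [0,0,0],"fingers": 0},
    {"dp": [0,0,0.001],"rotation": [0,0,0],"fingers": 0}
  ]
}}

```text
time_s: 6.4
eef_pos: [0.5039, 0.1016, 0.0507]
ee_rot: [0.0, -0.053, 0.999, -0.0]
ft_force: [1.0, 0.9, 0.5]
width: -0.0003
```

>>> {"op": "jog_arm", "data": {
  "motion": [
    {"dp": [0,0,0.0005],"rotation": [0,0,0],"fingers": 0},
    {"dp": [0,0,0.001],"rotation": [0,0,0],"fingers": 0},
    {"dp": [0,0,0.0015],"rotation": [0,0,0],"fingers": 0},
    {"dp": [0,0,0.0015],"rotation": [0,0,0],"fingers": 0},
    {"dp": [0,0,0.0015],"rotation": [0,0,0],"fingers": 0}
  ]
}}

```text
time_s: 6.9
eef_pos: [0.5039, 0.1015, 0.0492]
ee_rot: [-0.0, -0.053, 0.999, -0.0]
ft_force: [-0.1, 0.1, 0.6]
width: 0.0001
```

>>> {"op": "jog_arm", "data": {
  "motion": [
    {"dp": [0,0,0.0005],"rotation": [0,0,0],"fingers": 0},
    {"dp": [0,0,0.001],"rotation": [0,0,0],"fingers": 0},
    {"dp": [0,0,0.0015],"rotation": [0,0,0],"fingers": 0},
    {"dp": [0,0,0.0015],"rotation": [0,0,0],"fingers": 0},
    {"dp": [0,0,0.0015],"rotation": [0,0,0],"fingers": 0}
  ]
}}

```text
time_s: 7.4
eef_pos: [0.5038, 0.1016, 0.0477]
ee_rot: [-0.0, -0.053, 0.999, 0.0]
ft_force: [0.1, -0.5, -0.1]
width: 0.0001
```

>>> {"op": "jog_arm", "data": {
  "motion": [
    {"dp": [0,0,0.0005],"rotation": [0,0,0],"fingers": 0},
    {"dp": [0,0,0.001],"rotation": [0,0,0],"fingers": 0},
    {"dp": [0,0,0.0015],"rotation": [0,0,0],"fingers": 0},
    {"dp": [0,0,0.0015],"rotation": [0,0,0],"fingers": 0},
    {"dp": [0,0,0.0015],"rotation": [0,0,0],"fingers": 0}
  ]
}}

```text
time_s: 7.9
eef_pos: [0.5041, 0.1016, 0.0474]
ee_rot: [0.0, -0.053, 0.999, -0.0]
ft_force: [-4.4, 0.3, 13.1]
width: -0.0002
```

```bash
python3 look.py 5;  python3 - <<'E'
from h import *
p=cv2.imread('pics/s5.png')
c=p[110:230,255:395]; cv2.imwrite('pics/s5c.png',cv2.resize(c,(700,600),interpolation=cv2.INTER_CUBIC))
s=ctrl.state();print(s['eef_pos'],s['ft_force'],s['moment'])
E
```

```text
L 122 [0.0735 0.0965 0.1393]
M 84 [0.0841 0.0852 0.0868]
Rr 96 [0.084  0.0855 0.0866]
[0.50406497 0.10157192 0.04741433] [-4.64127151 -0.40459272 12.72666363] [-0.06687699  0.85704788 -0.00812303]
```

View pics/s5c.png

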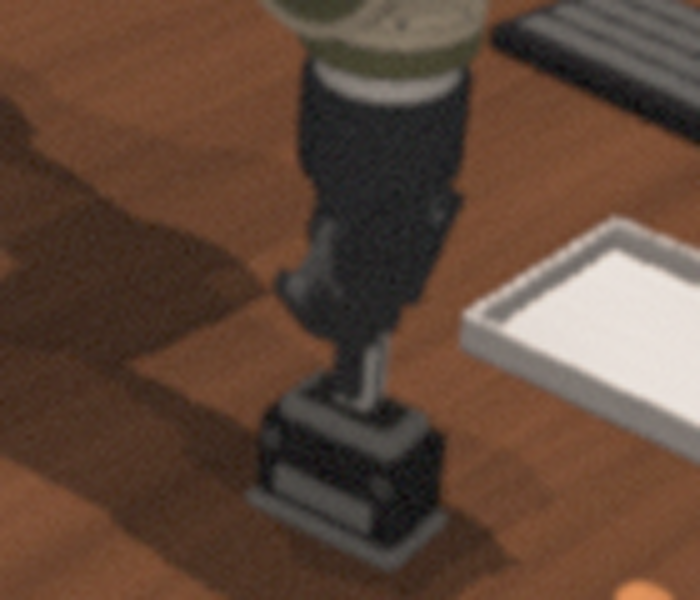

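Contact at 13 N with TCP 0.0474, where the cap is at 0.070, so the tip is at TCP + 22.6 mm. The first stamp is fully down and sound so far. Moving up and on to the middle stamp.

>>> {"op": "jog_arm", "data": {
  "motion": [
    {"dp": [0,0,-0.01],"rotation": [0,0,0],"fingers": 0},
    {"dp": [0,0,-0.02],"rotation": [0,0,0],"fingers": 0},
    {"dp": [0,0,-0.03],"rotation": [0,0,0],"fingers": 0},
    {"dp": [0,0,-0.04],"rotation": [0,0,0],"fingers": 0},
    {"dp": [0,0,-0.045],"rotation": [0,0,0],"fingers": 0}
  ]
}}

```text
time_s: 8.45
eef_pos: [0.5043, 0.1015, 0.0924]
ee_rot: [0.001, -0.053, 0.999, -0.0]
ft_force: [-0.6, -0.5, -0.5]
width: 0.0
```

```bash
python3 look.py 6; python3 -c "
from h import *
goto(.6254,-.1246,.09,79)"
```

```text
L 142 [0.0713 0.1324 0.1649]
M 80 [0.0838 0.0857 0.087 ]
Rr 91 [0.0837 0.0849 0.0864]
t 8.5
p [0.5045 0.1016 0.0928]
jaw 96.0
F [ 1.  -0.2  1.3]
w -0.0002
q [-0.03  0.41  1.68  0.    1.04 -1.71]
dp [-0.0965 -0.2376  0.003 ]
rot [0.    0.002 0.297]
```

>>> {"op": "jog_arm", "data": {
  "motion": [
    {"dp": [-0.016,-0.04,0],"rotation": [0,0,0.06],"fingers": 0},
    {"dp": [-0.035,-0.087,0],"rotation": [0,0,0.12],"fingers": 0},
    {"dp": [-0.054,-0.133,0],"rotation": [0,0,0.18],"fingers": 0},
    {"dp": [-0.073,-0.18,0],"rotation": [0,0,0.24],"fingers": 0},
    {"dp": [-0.0865,-0.213,0],"rotation": [0,0,0.297],"fingers": 0}
  ]
}}

```text
time_s: 9.0
eef_pos: [0.6129, -0.104, 0.0908]
ee_rot: [-0.0, 0.098, 0.995, -0.0]
ft_force: [0.4, 0.5, -0.3]
width: -0.0001
```

```bash
python3 -c "
from h import *
goto(.6254,-.1246,.065,79)"
```

```text
t 9.0
p [ 0.6129 -0.104   0.0908]
jaw 78.8
F [ 0.4  0.5 -0.3]
w -0.0001
q [-0.36  0.63  1.33 -0.    1.18 -1.73]
dp [-0.0162 -0.0177  0.0258]
rot [-0.    -0.    -0.004]
```

>>> {"op": "jog_arm", "data": {
  "motion": [
    {"dp": [-0.008,-0.009,0.005],"rotation": [0,0,0],"fingers": 0},
    {"dp": [-0.016,-0.0175,0.01],"rotation": [0,0,0],"fingers": 0},
    {"dp": [-0.016,-0.0175,0.018],"rotation": [0,0,0],"fingers": 0},
    {"dp": [-0.016,-0.0175,0.025],"rotation": [0,0,0],"fingers": 0},
    {"dp": [-0.016,-0.0175,0.025],"rotation": [0,0,0],"fingers": 0}
  ]
}}

```text
time_s: 9.5
eef_pos: [0.6237, -0.1199, 0.0648]
ee_rot: [-0.001, 0.095, 0.995, 0.0]
ft_force: [-0.7, 0.3, 0.4]
width: -0.0001
```

>>> {"op": "jog_arm", "data": {
  "motion": [
    {"dp": [0,0,0.002],"rotation": [0,0,0],"fingers": 0},
    {"dp": [0,0,0.005],"rotation": [0,0,0],"fingers": 0},
    {"dp": [0,0,0.008],"rotation": [0,0,0],"fingers": 0},
    {"dp": [0,0,0.01],"rotation": [0,0,0],"fingers": 0},
    {"dp": [0,0,0.01],"rotation": [0,0,0],"fingers": 0}
  ]
}}

```text
time_s: 10.0
eef_pos: [0.6244, -0.1214, 0.0558]
ee_rot: [-0.0, 0.096, 0.995, 0.0]
ft_force: [-0.2, 0.4, 0.2]
width: -0.0001
```

```bash
python3 look.py 7; python3 -c "
from h import *
goto(.6254,-.1246,.0474,79)"
```

```text
L 23 [0.0707 0.072  0.073 ]
M 329 [0.0738 0.108  0.1722]
Rr 96 [0.0838 0.0851 0.0865]
t 10.05
p [ 0.6245 -0.1215  0.056 ]
jaw 79.0
F [-0.4  0.1  0.4]
w 0.0003
q [-0.38  0.7   1.31 -0.    1.13 -1.75]
dp [-0.0015 -0.0029  0.0086]
rot [-0. -0.  0.]
```

View pics/s7_M.png

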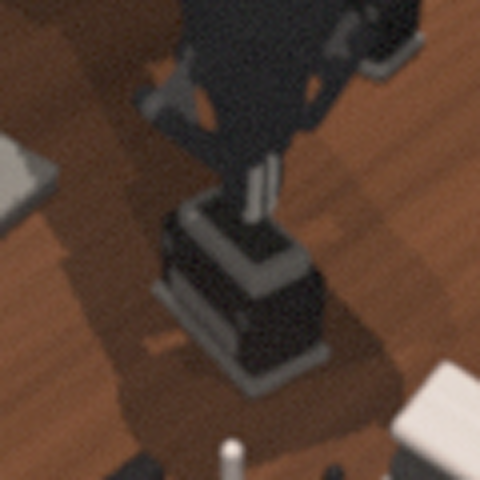

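The middle stamp's cap (crop (245,240)) has also snapped down with no force on the tip, and L stays at 0.072. I'll press M to firm contact.

>>> {"op": "jog_arm", "data": {
  "motion": [
    {"dp": [0,-0.001,0.002],"rotation": [0,0,0],"fingers": 0},
    {"dp": [-0.001,-0.002,0.004],"rotation": [0,0,0],"fingers": 0},
    {"dp": [-0.001,-0.002,0.006],"rotation": [0,0,0],"fingers": 0},
    {"dp": [-0.001,-0.002,0.0075],"rotation": [0,0,0],"fingers": 0},
    {"dp": [-0.001,-0.002,0.0085],"rotation": [0,0,0],"fingers": 0}
  ]
}}

```text
time_s: 10.55
eef_pos: [0.6252, -0.1236, 0.0475]
ee_rot: [-0.0, 0.096, 0.995, 0.0]
ft_force: [-1.6, 0.3, 7.3]
width: -0.0
```

>>> {"op": "jog_arm", "data": {
  "motion": [
    {"dp": [0,0,0.0005],"rotation": [0,0,0],"fingers": 0},
    {"dp": [0,0,0.001],"rotation": [0,0,0],"fingers": 0},
    {"dp": [0,0,0.001],"rotation": [0,0,0],"fingers": 0},
    {"dp": [0,0,0.001],"rotation": [0,0,0],"fingers": 0},
    {"dp": [0,0,0.001],"rotation": [0,0,0],"fingers": 0}
  ]
}}

```text
time_s: 11.05
eef_pos: [0.6253, -0.1236, 0.0475]
ee_rot: [0.0, 0.096, 0.995, -0.0]
ft_force: [-2.8, 1.4, 7.5]
width: 0.0003
```

>>> {"op": "jog_arm", "data": {
  "motion": [
    {"dp": [0,0,-0.01],"rotation": [0,0,0],"fingers": 0},
    {"dp": [0,0,-0.02],"rotation": [0,0,0],"fingers": 0},
    {"dp": [0,0,-0.03],"rotation": [0,0,0],"fingers": 0},
    {"dp": [0,0,-0.04],"rotation": [0,0,0],"fingers": 0},
    {"dp": [0,0,-0.045],"rotation": [0,0,0],"fingers": 0}
  ]
}}

```text
time_s: 11.55
eef_pos: [0.6256, -0.1237, 0.0932]
ee_rot: [0.001, 0.096, 0.995, -0.0]
ft_force: [0.2, -0.2, 0.0]
width: -0.0007
```

```bash
python3 -c "
from h import *
goto(.4864,-.3216,.09,68.4)"
```

```text
t 11.55
p [ 0.6256 -0.1237  0.0932]
jaw 79.0
F [ 0.2 -0.2  0. ]
w -0.0007
q [-0.38  0.66  1.27  0.    1.21 -1.76]
dp [ 0.099  -0.2208  0.0031]
rot [-0.     0.002  0.185]
```

>>> {"op": "jog_arm", "data": {
  "motion": [
    {"dp": [0.016,-0.036,0],"rotation": [0,0,0.04],"fingers": 0},
    {"dp": [0.034,-0.076,0],"rotation": [0,0,0.08],"fingers": 0},
    {"dp": [0.052,-0.116,0],"rotation": [0,0,0.12],"fingers": 0},
    {"dp": [0.07,-0.156,0],"rotation": [0,0,0.16],"fingers": 0},
    {"dp": [0.088,-0.197,0],"rotation": [0,0,0.185],"fingers": 0}
  ]
}}

```text
time_s: 12.05
eef_pos: [0.5001, -0.3013, 0.0919]
ee_rot: [0.0, 0.188, 0.982, -0.0]
ft_force: [0.6, -0.4, -1.2]
width: -0.0001
```

```bash
python3 look.py 8; python3 -c "
from h import *
goto(.4864,-.3216,.065,68.4)"
```

```text
L 50 [0.0702 0.0717 0.0728]
M 79 [0.0703 0.0715 0.073 ]
Rr 166 [0.0842 0.0865 0.1781]
t 12.1
p [ 0.4969 -0.3067  0.092 ]
jaw 68.0
F [-2.6 -5.2 -0.1]
w 0.0001
q [-0.75  0.55  1.46 -0.    1.13 -1.94]
dp [ 0.0042 -0.0177  0.027 ]
rot [-0.002 -0.    -0.006]
```

L and M both read 0.072, so they are latched. Now the right-hand one.

>>> {"op": "jog_arm", "data": {
  "motion": [
    {"dp": [0.002,-0.008,0.005],"rotation": [0,0,0],"fingers": 0},
    {"dp": [0.004,-0.016,0.01],"rotation": [0,0,0],"fingers": 0},
    {"dp": [0.004,-0.0165,0.018],"rotation": [0,0,0],"fingers": 0},
    {"dp": [0.004,-0.0165,0.025],"rotation": [0,0,0],"fingers": 0},
    {"dp": [0.004,-0.0165,0.025],"rotation": [0,0,0],"fingers": 0}
  ]
}}

```text
time_s: 12.6
eef_pos: [0.4914, -0.3128, 0.0652]
ee_rot: [-0.001, 0.187, 0.982, 0.001]
ft_force: [-0.3, 0.0, 0.9]
width: 0.0002
```

```bash
python3 -c "
from h import *
goto(.4864,-.3216,.0474,68.4)"
```

```text
t 12.6
p [ 0.4914 -0.3128  0.0652]
jaw 68.5
F [-0.3  0.   0.9]
w 0.0002
q [-0.77  0.58  1.49  0.    1.07 -1.96]
dp [ 0.0014 -0.01    0.0178]
rot [ 0.001 -0.002  0.001]
```

>>> {"op": "jog_arm", "data": {
  "motion": [
    {"dp": [0.001,-0.005,0],"rotation": [0,0,0],"fingers": 0},
    {"dp": [0.0015,-0.01,0],"rotation": [0,0,0],"fingers": 0},
    {"dp": [0.0015,-0.01,0.004],"rotation": [0,0,0],"fingers": 0},
    {"dp": [0.0015,-0.01,0.008],"rotation": [0,0,0],"fingers": 0},
    {"dp": [0.0015,-0.01,0.01],"rotation": [0,0,0],"fingers": 0}
  ]
}}

```text
time_s: 13.1
eef_pos: [0.4865, -0.323, 0.0565]
ee_rot: [0.0, 0.187, 0.982, -0.0]
ft_force: [0.4, -0.5, 2.3]
width: 0.0001
```

>>> {"op": "jog_arm", "data": {
  "motion": [
    {"dp": [0,0,0.002],"rotation": [0,0,0],"fingers": 0},
    {"dp": [0,0,0.004],"rotation": [0,0,0],"fingers": 0},
    {"dp": [0,0,0.006],"rotation": [0,0,0],"fingers": 0},
    {"dp": [0,0,0.007],"rotation": [0,0,0],"fingers": 0},
    {"dp": [0,0,0.0075],"rotation": [0,0,0],"fingers": 0}
  ]
}}

```text
time_s: 13.6
eef_pos: [0.4865, -0.323, 0.0494]
ee_rot: [0.0, 0.187, 0.982, -0.0]
ft_force: [-0.6, -1.8, 4.4]
width: -0.0001
```

Force rises with travel (2.3 N, then 4.4 N) and there is no snap. I'll press to the bottom.

>>> {"op": "jog_arm", "data": {
  "motion": [
    {"dp": [0,0,0.0005],"rotation": [0,0,0],"fingers": 0},
    {"dp": [0,0,0.0015],"rotation": [0,0,0],"fingers": 0},
    {"dp": [0,0,0.0025],"rotation": [0,0,0],"fingers": 0},
    {"dp": [0,0,0.003],"rotation": [0,0,0],"fingers": 0},
    {"dp": [0,0,0.003],"rotation": [0,0,0],"fingers": 0}
  ]
}}

```text
time_s: 14.1
eef_pos: [0.4866, -0.3232, 0.0475]
ee_rot: [0.0, 0.187, 0.982, -0.0]
ft_force: [-4.1, -0.6, 12.8]
width: 0.0
```

Bottomed (12.8 N). Release, then look.

>>> {"op": "jog_arm", "data": {
  "motion": [
    {"dp": [0,0,-0.01],"rotation": [0,0,0],"fingers": 0},
    {"dp": [0,0,-0.025],"rotation": [0,0,0],"fingers": 0},
    {"dp": [0,0,-0.045],"rotation": [0,0,0],"fingers": 0.5},
    {"dp": [0,0,-0.065],"rotation": [0,0,0],"fingers": 1},
    {"dp": [0,0,-0.08],"rotation": [0,0,0],"fingers": 1}
  ]
}}

```text
time_s: 14.6
eef_pos: [0.4864, -0.3223, 0.127]
ee_rot: [-0.0, 0.187, 0.982, 0.0]
ft_force: [-0.1, -0.7, 0.3]
width: 0.043
```

```bash
python3 look.py 9; python3 - <<'E'
from h import *
goto(.4864,-.3216,.1,68.4)
p,d=ctrl.camera('top'); W=pts('top',d); z=W[...,2]; cv2.imwrite('pics/t9.png',p[:,:,::-1])
p,d=ctrl.camera('scene'); W=pts('scene',d); z=W[...,2]
s=(p.max(-1).astype(int)-p.min(-1)<70)
for n,c in dict(L=(.504,.1015),M=(.6254,-.1246),Rr=(.4864,-.3216)).items():
    m=(np.hypot(W[...,0]-c[0],W[...,1]-c[1])<.05)&(z>.066)&(z<.092)&(d>0)
    q=W[m]; r=cv2.minAreaRect((q[:,:2]*1000).astype(np.float32)); print(n,len(q),np.round(r[0],1),np.round(r[1],1),round(r[2],1))
E
```

```text
L 44 [0.0703 0.0714 0.0733]
M 83 [0.0697 0.0713 0.0726]
Rr 92 [0.0807 0.0819 0.0831]
t 14.65
p [ 0.4872 -0.3229  0.1292]
jaw 68.4
F [0.4 0.  2.4]
w 0.0506
q [-0.79  0.51  1.42  0.    1.21 -1.98]
dp [0.0013 0.001  0.0292]
rot [-0.001  0.003  0.   ]
L 240 [505.2  99.5] [65.4 38.8] 6.6
M 421 [ 625.2 -126.7] [35.9 66.3] 78.9
Rr 574 [ 485.9 -323.1] [35.9 69.1] 67.9
```

View pics/s9_Rr.png

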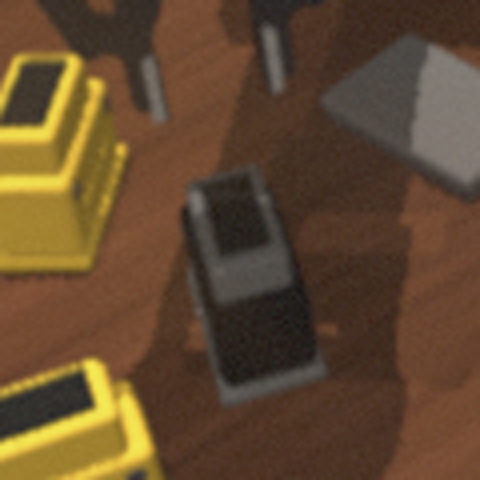

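View pics/t9.png

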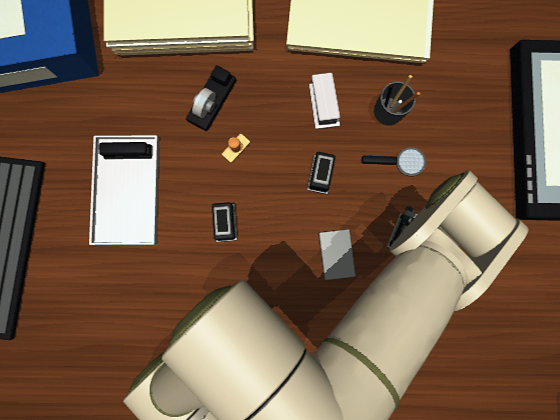

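R came back to 0.0819, against 0.0714 for the latched two and 0.0853 when it was up, so it stopped about 3.4 mm short. R, at scene pixel ≈(175,285), is the faulty one. I'll check clearances to the yellow look-alikes before grasping.

```bash
python3 - <<'E'
from h import *
p=np.load('top0_p.npy');d=np.load('top0_d.npy');W=pts('top',d)
y=(p[...,0]>120)&(p[...,1]>100)&(p[...,2]<80); 
for (a,b) in [((430,195),(490,240)),((390,270),(445,318))]:
    m=np.zeros(d.shape,bool); m[a[1]:b[1],a[0]:b[0]]=1
    q=W[m&y&(W[...,2]>.01)]; c=np.array([.4862,-.3222]); t=np.radians(68.4); e=np.array([np.cos(t),np.sin(t)]); f=np.array([e[1],-e[0]])
    r=q[:,:2]-c; print('yellow',np.round(q.mean(0),3),'zmax',q[:,2].max().round(3),'along jaw',np.round([(r@e).min(),(r@e).max()],3),'perp',np.round([(r@f).min(),(r@f).max()],3))
    n=(abs(r@e)<.06); print('min |perp| within jaw band',abs(r[n]@f).min() if n.any() else None, 'min along jaw for |perp|<.02', abs((r@e)[abs(r@f)<.03]).min() if (abs(r@f)<.03).any() else None)
goto(.4862,-.3222,.035,68.4)
E
```

```text
yellow [ 0.521 -0.435  0.065] zmax 1.101 along jaw [-0.142  0.25 ] perp [-0.169  0.104]
min |perp| within jaw band 0.07978741359813367 min along jaw for |perp|<.02 None
yellow [ 0.348 -0.338  0.069] zmax 1.101 along jaw [-0.106  0.25 ] perp [-0.169 -0.072]
min |perp| within jaw band 0.09804709500751775 min along jaw for |perp|<.02 None
t 14.75
p [ 0.4865 -0.3225  0.1262]
jaw 68.4
F [-0.5 -0.1 -0.3]
w 0.0653
q [-0.79  0.51  1.43  0.    1.2  -1.98]
dp [0.0004 0.0001 0.0912]
rot [0. 0. 0.]
```

>>> {"op": "jog_arm", "data": {
  "motion": [
    {"dp": [0,0,0],"rotation": [0,0,0],"fingers": 1},
    {"dp": [0,0,0.015],"rotation": [0,0,0],"fingers": 1},
    {"dp": [0,0,0.04],"rotation": [0,0,0],"fingers": 1},
    {"dp": [0,0,0.065],"rotation": [0,0,0],"fingers": 1},
    {"dp": [0,0,0.085],"rotation": [0,0,0],"fingers": 1}
  ]
}}

```text
time_s: 15.25
eef_pos: [0.4856, -0.3219, 0.0385]
ee_rot: [-0.001, 0.187, 0.982, 0.001]
ft_force: [0.5, -1.2, 0.3]
width: 0.0852
```

```bash
python3 look.py 10; python3 - <<'E'
from h import *
p=cv2.imread('pics/s10.png')
c=p[225:345,105:245]; cv2.imwrite('pics/s10c.png',cv2.resize(c,(700,600),interpolation=cv2.INTER_CUBIC))
goto(.4862,-.3222,-.002,68.4)
E
```

```text
L 46 [0.0706 0.0718 0.0729]
M 76 [0.0699 0.0711 0.0725]
Rr 207 [0.081  0.1395 0.1644]
t 15.3
p [ 0.4843 -0.3208  0.0356]
jaw 68.4
F [-1.7  1.2 -4. ]
w 0.0856
q [-0.79  0.62  1.51  0.    1.02 -1.98]
dp [-0.0025 -0.0008  0.0375]
rot [ 0.003 -0.007  0.   ]
```

View pics/s10c.png

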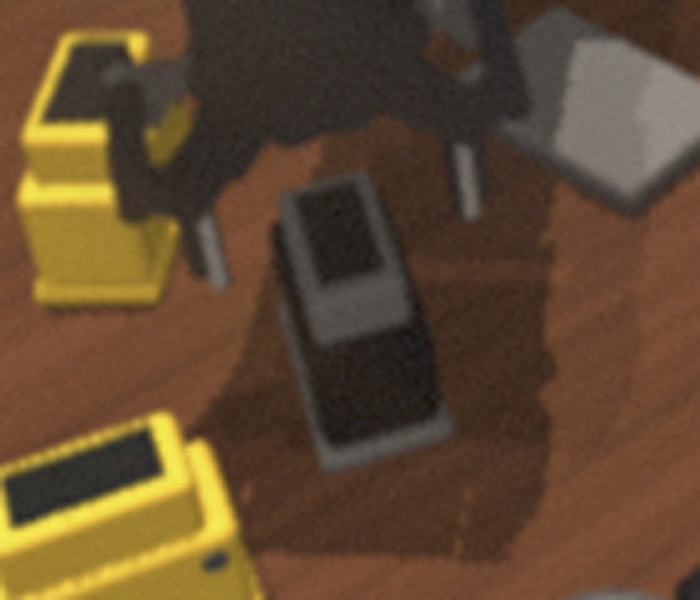

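The open fingers straddle the stamp evenly: tips at crop (215,280) and (468,215), cap at (345,240). Going down.

>>> {"op": "jog_arm", "data": {
  "motion": [
    {"dp": [0,0,0.01],"rotation": [0,0,0],"fingers": 1},
    {"dp": [0,0,0.02],"rotation": [0,0,0],"fingers": 1},
    {"dp": [0,0,0.028],"rotation": [0,0,0],"fingers": 1},
    {"dp": [0,0,0.036],"rotation": [0,0,0],"fingers": 1},
    {"dp": [0,0,0.036],"rotation": [0,0,0],"fingers": 1}
  ]
}}

```text
time_s: 15.8
eef_pos: [0.486, -0.3224, 0.0042]
ee_rot: [-0.001, 0.187, 0.982, 0.0]
ft_force: [-0.8, -0.7, 0.6]
width: 0.0856
```

```bash
python3 look.py 11; python3 - <<'E'
from h import *
p=cv2.imread('pics/s11.png')
c=p[225:345,105:245]; cv2.imwrite('pics/s11c.png',cv2.resize(c,(700,600),interpolation=cv2.INTER_CUBIC))
goto(.4862,-.3222,-.002,68.4)
E
```

```text
L 39 [0.0706 0.0719 0.0726]
M 78 [0.0702 0.0713 0.0726]
Rr 182 [0.0809 0.0835 0.1267]
t 15.85
p [ 0.4863 -0.3227  0.0049]
jaw 68.4
F [ 0.4 -0.4  0.5]
w 0.0855
q [-0.79  0.67  1.53 -0.    0.95 -1.98]
dp [0.0003 0.0004 0.0069]
rot [ 0.    -0.001  0.   ]
```

View pics/s11c.png

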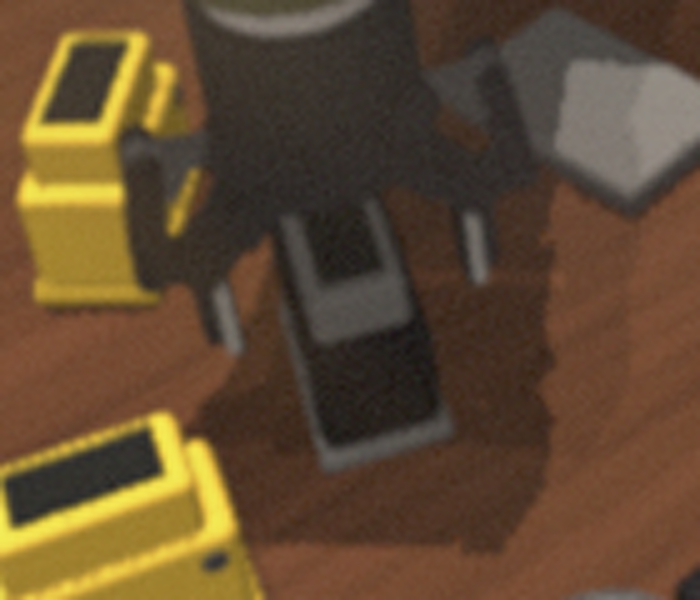

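>>> {"op": "jog_arm", "data": {
  "motion": [
    {"dp": [0,0,0.002],"rotation": [0,0,0],"fingers": 1},
    {"dp": [0,0,0.004],"rotation": [0,0,0],"fingers": 1},
    {"dp": [0,0,0.006],"rotation": [0,0,0],"fingers": 1},
    {"dp": [0,0,0.007],"rotation": [0,0,0],"fingers": 0.7},
    {"dp": [0,0,0.007],"rotation": [0,0,0],"fingers": 0.4}
  ],
  "grip_force": 25
}}

```text
time_s: 16.35
eef_pos: [0.4864, -0.3228, -0.0019]
ee_rot: [-0.0, 0.187, 0.982, 0.0]
ft_force: [0.3, -0.7, 0.8]
width: 0.0589
```

>>> {"op": "jog_arm", "data": {
  "motion": [
    {"dp": [0,0,0],"rotation": [0,0,0],"fingers": 0.4},
    {"dp": [0,0,0],"rotation": [0,0,0],"fingers": 0.3},
    {"dp": [0,0,0],"rotation": [0,0,0],"fingers": 0.3},
    {"dp": [0,0,0],"rotation": [0,0,0],"fingers": 0.3},
    {"dp": [0,0,0],"rotation": [0,0,0],"fingers": 0.3}
  ],
  "grip_force": 25
}}

```text
time_s: 16.85
eef_pos: [0.4865, -0.3229, -0.0016]
ee_rot: [0.0, 0.187, 0.982, -0.0]
ft_force: [-0.6, -0.9, 1.4]
width: 0.0461
```

```bash
python3 look.py 12; python3 - <<'E'
from h import *
p=cv2.imread('pics/s12.png')
c=p[225:345,105:245]; cv2.imwrite('pics/s12c.png',cv2.resize(c,(700,600),interpolation=cv2.INTER_CUBIC))
goto(.4862,-.3222,-.002,68.4)
E
```

```text
L 45 [0.0701 0.0716 0.073 ]
M 80 [0.0701 0.0714 0.0727]
Rr 148 [0.0809 0.0975 0.1223]
t 16.9
p [ 0.4865 -0.3229 -0.0016]
jaw 68.4
F [-0.4 -0.5  2.3]
w 0.0456
q [-0.79  0.68  1.53  0.    0.94 -1.98]
dp [0.0006 0.0006 0.0004]
rot [-0.  0.  0.]
```

View pics/s12c.png

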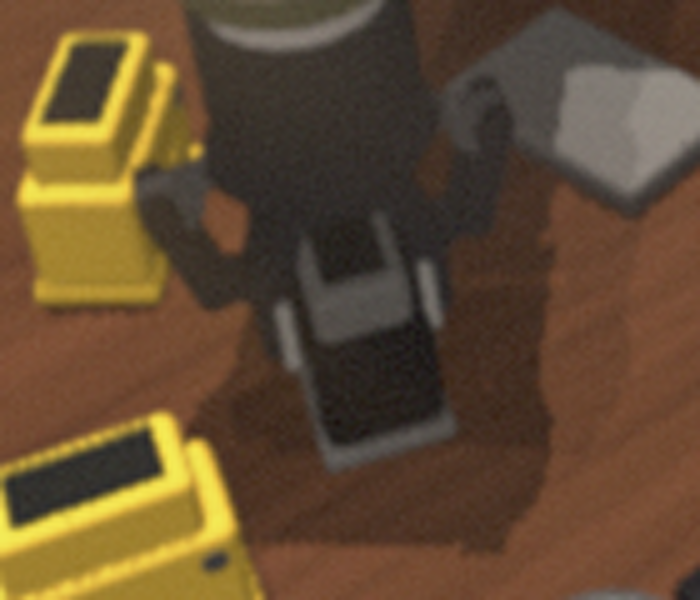

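Gripped (46 mm; pads on the black body at crop (288,335) and (430,292)). Lifting.

>>> {"op": "jog_arm", "data": {
  "motion": [
    {"dp": [0,0,0],"rotation": [0,0,0],"fingers": 0.3},
    {"dp": [0,0,-0.005],"rotation": [0,0,0],"fingers": 0.3},
    {"dp": [0,0,-0.02],"rotation": [0,0,0],"fingers": 0.3},
    {"dp": [0,0,-0.04],"rotation": [0,0,0],"fingers": 0.3},
    {"dp": [0,0,-0.06],"rotation": [0,0,0],"fingers": 0.3}
  ],
  "grip_force": 40
}}

```text
time_s: 17.4
eef_pos: [0.4863, -0.3226, 0.0596]
ee_rot: [-0.0, 0.187, 0.982, 0.0]
ft_force: [-0.3, -0.9, -2.1]
width: 0.0458
```

>>> {"op": "jog_arm", "data": {
  "motion": [
    {"dp": [0,0,-0.02],"rotation": [0,0,0],"fingers": 0.3},
    {"dp": [0,0,-0.04],"rotation": [0,0,0],"fingers": 0.3},
    {"dp": [0,0,-0.06],"rotation": [0,0,0],"fingers": 0.3},
    {"dp": [0,0,-0.07],"rotation": [0,0,0],"fingers": 0.3},
    {"dp": [0,0,-0.07],"rotation": [0,0,0],"fingers": 0.3}
  ]
}}

```text
time_s: 17.9
eef_pos: [0.4868, -0.3231, 0.1298]
ee_rot: [0.001, 0.187, 0.982, -0.001]
ft_force: [0.1, 0.4, -1.6]
width: 0.0456
```

```bash
python3 look.py 13; python3 - <<'E'
from h import *
goto(.532,.342,.13,91.35)
E
```

```text
L 43 [0.0701 0.0718 0.0728]
M 78 [0.0697 0.0714 0.0725]
Rr 0 
t 17.95
p [ 0.4864 -0.3227  0.1284]
jaw 68.4
F [-0.7  0.5 -2.3]
w 0.0455
q [-0.79  0.51  1.42  0.    1.21 -1.98]
dp [ 0.2021  0.6349 -0.0018]
rot [-0.   0.  -0.4]
```

View pics/s13.png

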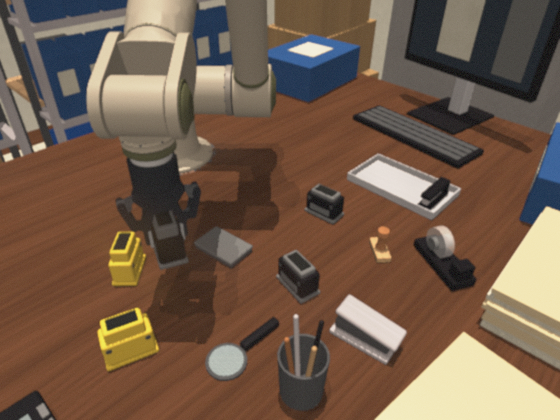

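The stamp is held upright at (170,235), and L and M are untouched. I'll carry it at height to the tray.

>>> {"op": "jog_arm", "data": {
  "motion": [
    {"dp": [0.006,0.019,0],"rotation": [0,0,0],"fingers": 0.3},
    {"dp": [0.015,0.048,0],"rotation": [0,0,0],"fingers": 0.3},
    {"dp": [0.027,0.086,0],"rotation": [0,0,0],"fingers": 0.3},
    {"dp": [0.039,0.124,0],"rotation": [0,0,0],"fingers": 0.3},
    {"dp": [0.051,0.162,0],"rotation": [0,0,0],"fingers": 0.3}
  ]
}}

```text
time_s: 18.45
eef_pos: [0.4978, -0.1516, 0.127]
ee_rot: [-0.001, 0.188, 0.982, 0.0]
ft_force: [1.1, -1.1, -2.1]
width: 0.0454
```

>>> {"op": "jog_arm", "data": {
  "motion": [
    {"dp": [0.012,0.038,0],"rotation": [0,0,0],"fingers": 0.3},
    {"dp": [0.024,0.076,0],"rotation": [0,0,0],"fingers": 0.3},
    {"dp": [0.036,0.114,0],"rotation": [0,0,0],"fingers": 0.3},
    {"dp": [0.048,0.152,0],"rotation": [0,0,0],"fingers": 0.3},
    {"dp": [0.06,0.19,0],"rotation": [0,0,0],"fingers": 0.3}
  ]
}}

```text
time_s: 18.95
eef_pos: [0.5119, 0.047, 0.1271]
ee_rot: [-0.001, 0.187, 0.982, -0.0]
ft_force: [1.4, -1.1, -1.9]
width: 0.0455
```

```bash
python3 - <<'E'
from h import *
goto(.532,.342,.13,91.35)
E
```

```text
t 18.95
p [0.5119 0.047  0.1271]
jaw 68.4
F [ 1.4 -1.1 -1.9]
w 0.0455
q [-0.14  0.37  1.64 -0.    1.13 -1.33]
dp [ 0.0899  0.2816 -0.0028]
rot [-0.    -0.002 -0.4  ]
```

>>> {"op": "jog_arm", "data": {
  "motion": [
    {"dp": [0.012,0.038,0],"rotation": [0,0,-0.08],"fingers": 0.3},
    {"dp": [0.024,0.076,0],"rotation": [0,0,-0.16],"fingers": 0.3},
    {"dp": [0.036,0.114,0],"rotation": [0,0,-0.24],"fingers": 0.3},
    {"dp": [0.048,0.152,0],"rotation": [0,0,-0.32],"fingers": 0.3},
    {"dp": [0.06,0.19,0],"rotation": [0,0,-0.4],"fingers": 0.3}
  ]
}}

```text
time_s: 19.45
eef_pos: [0.526, 0.2456, 0.1269]
ee_rot: [-0.001, -0.013, 1.0, -0.0]
ft_force: [-0.1, -0.5, -2.8]
width: 0.0459
```

```bash
python3 - <<'E'
from h import *
goto(.532,.342,.1,91.35)
E
```

```text
t 19.45
p [0.526  0.2456 0.1269]
jaw 91.5
F [-0.1 -0.5 -2.8]
w 0.0459
q [ 0.24  0.51  1.43 -0.    1.2  -1.36]
dp [-0.0086  0.0962  0.0269]
rot [-0.001 -0.002  0.003]
```

>>> {"op": "jog_arm", "data": {
  "motion": [
    {"dp": [-0.003,0.035,0],"rotation": [0,0,0],"fingers": 0.3},
    {"dp": [-0.006,0.065,0],"rotation": [0,0,0],"fingers": 0.3},
    {"dp": [-0.008,0.085,0.005],"rotation": [0,0,0],"fingers": 0.3},
    {"dp": [-0.0085,0.092,0.015],"rotation": [0,0,0],"fingers": 0.3},
    {"dp": [-0.0085,0.092,0.025],"rotation": [0,0,0],"fingers": 0.3}
  ]
}}

```text
time_s: 19.95
eef_pos: [0.5325, 0.3363, 0.1012]
ee_rot: [-0.001, -0.012, 1.0, -0.0]
ft_force: [-0.4, -0.3, -2.1]
width: 0.0456
```

>>> {"op": "jog_arm", "data": {
  "motion": [
    {"dp": [0,0,0.01],"rotation": [0,0,0],"fingers": 0.3},
    {"dp": [0,0,0.02],"rotation": [0,0,0],"fingers": 0.3},
    {"dp": [0,0,0.03],"rotation": [0,0,0],"fingers": 0.3},
    {"dp": [0,0,0.035],"rotation": [0,0,0],"fingers": 0.3},
    {"dp": [0,0,0.035],"rotation": [0,0,0],"fingers": 0.3}
  ]
}}

```text
time_s: 20.45
eef_pos: [0.5329, 0.3358, 0.0673]
ee_rot: [-0.001, -0.011, 1.0, -0.0]
ft_force: [-0.5, 0.2, -2.7]
width: 0.0456
```

```bash
python3 look.py 14; python3 - <<'E'
from h import *
p=cv2.imread('pics/s14.png')
c=p[90:230,320:480]; cv2.imwrite('pics/s14c.png',cv2.resize(c,(640,560),interpolation=cv2.INTER_CUBIC))
goto(.532,.342,.006,91.35)
E
```

```text
L 41 [0.0703 0.0717 0.0735]
M 82 [0.0701 0.0713 0.0727]
Rr 0 
t 20.5
p [0.5332 0.3361 0.0681]
jaw 91.3
F [ 0.1  0.  -2.6]
w 0.0457
q [ 0.38  0.67  1.32 -0.    1.15 -1.22]
dp [0.0011 0.0059 0.0621]
rot [-0.    -0.    -0.001]
```

View pics/s14c.png

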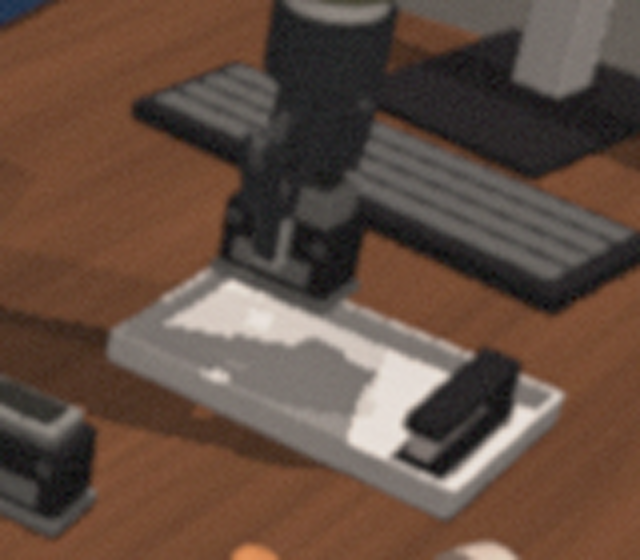

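The held stamp (crop (290,240)) hangs above the free part of the tray, clear of the stapler at (460,410). Lowering.

>>> {"op": "jog_arm", "data": {
  "motion": [
    {"dp": [0.001,0.004,0.005],"rotation": [0,0,0],"fingers": 0.3},
    {"dp": [0.001,0.006,0.017],"rotation": [0,0,0],"fingers": 0.3},
    {"dp": [0.001,0.006,0.03],"rotation": [0,0,0],"fingers": 0.3},
    {"dp": [0.001,0.006,0.043],"rotation": [0,0,0],"fingers": 0.3},
    {"dp": [0.001,0.006,0.05],"rotation": [0,0,0],"fingers": 0.3}
  ]
}}

```text
time_s: 21.0
eef_pos: [0.5312, 0.3419, 0.016]
ee_rot: [-0.001, -0.012, 1.0, -0.0]
ft_force: [-0.8, 0.0, -2.9]
width: 0.0457
```

>>> {"op": "jog_arm", "data": {
  "motion": [
    {"dp": [0,0,0.003],"rotation": [0,0,0],"fingers": 0.3},
    {"dp": [0,0,0.006],"rotation": [0,0,0],"fingers": 0.3},
    {"dp": [0,0,0.009],"rotation": [0,0,0],"fingers": 0.3},
    {"dp": [0,0,0.011],"rotation": [0,0,0],"fingers": 0.3},
    {"dp": [0,0,0.011],"rotation": [0,0,0],"fingers": 0.3}
  ]
}}

```text
time_s: 21.5
eef_pos: [0.532, 0.3422, 0.0071]
ee_rot: [-0.0, -0.012, 1.0, -0.0]
ft_force: [-0.3, 0.0, -1.5]
width: 0.0454
```

```bash
python3 - <<'E'
from h import *
goto(.532,.342,.0024,91.35)
E
```

```text
t 21.5
p [0.532  0.3422 0.0071]
jaw 91.3
F [-0.3  0.  -1.5]
w 0.0454
q [ 0.39  0.75  1.35 -0.    1.03 -1.21]
dp [ 0.     -0.0002  0.0047]
rot [-0. -0. -0.]
```

>>> {"op": "jog_arm", "data": {
  "motion": [
    {"dp": [0,0,0.001],"rotation": [0,0,0],"fingers": 0.3},
    {"dp": [0,0,0.002],"rotation": [0,0,0],"fingers": 0.3},
    {"dp": [0,0,0.003],"rotation": [0,0,0],"fingers": 0.3},
    {"dp": [0,0,0.003],"rotation": [0,0,0],"fingers": 0.3},
    {"dp": [0,0,0.003],"rotation": [0,0,0],"fingers": 0.3}
  ]
}}

```text
time_s: 22.0
eef_pos: [0.532, 0.3423, 0.0042]
ee_rot: [0.0, -0.012, 1.0, 0.0]
ft_force: [-0.5, 0.1, -2.8]
width: 0.0457
```

>>> {"op": "jog_arm", "data": {
  "motion": [
    {"dp": [0,0,0.0005],"rotation": [0,0,0],"fingers": 0.3},
    {"dp": [0,0,0.001],"rotation": [0,0,0],"fingers": 0.3},
    {"dp": [0,0,0.001],"rotation": [0,0,0],"fingers": 0.3},
    {"dp": [0,0,0.001],"rotation": [0,0,0],"fingers": 0.3},
    {"dp": [0,0,0.001],"rotation": [0,0,0],"fingers": 0.3}
  ]
}}

```text
time_s: 22.5
eef_pos: [0.532, 0.3422, 0.0032]
ee_rot: [0.0, -0.012, 1.0, -0.0]
ft_force: [0.4, -0.1, -2.1]
width: 0.0458
```

>>> {"op": "jog_arm", "data": {
  "motion": [
    {"dp": [0,0,0.0005],"rotation": [0,0,0],"fingers": 0.3},
    {"dp": [0,0,0.001],"rotation": [0,0,0],"fingers": 0.3},
    {"dp": [0,0,0.001],"rotation": [0,0,0],"fingers": 0.3},
    {"dp": [0,0,0.001],"rotation": [0,0,0],"fingers": 0.3},
    {"dp": [0,0,0.001],"rotation": [0,0,0],"fingers": 0.3}
  ]
}}

```text
time_s: 23.0
eef_pos: [0.5321, 0.3423, 0.0024]
ee_rot: [0.0, -0.012, 1.0, 0.0]
ft_force: [-1.9, -1.5, 3.9]
width: 0.0459
```

Contact: the force went from -2.5 N to +3.9 N at exactly the expected height. Opening.

>>> {"op": "jog_arm", "data": {
  "motion": [
    {"dp": [0,0,0],"rotation": [0,0,0],"fingers": 0.58},
    {"dp": [0,0,0],"rotation": [0,0,0],"fingers": 0.65},
    {"dp": [0,0,0],"rotation": [0,0,0],"fingers": 0.8},
    {"dp": [0,0,0],"rotation": [0,0,0],"fingers": 0.9},
    {"dp": [0,0,0],"rotation": [0,0,0],"fingers": 0.9}
  ]
}}

```text
time_s: 23.5
eef_pos: [0.5321, 0.3423, 0.0022]
ee_rot: [0.0, -0.012, 1.0, 0.0]
ft_force: [-0.6, 0.2, 0.9]
width: 0.0768
```

>>> {"op": "jog_arm", "data": {
  "motion": [
    {"dp": [0,0,-0.005],"rotation": [0,0,0],"fingers": 0.9},
    {"dp": [0,0,-0.02],"rotation": [0,0,0],"fingers": 0.9},
    {"dp": [0,0,-0.04],"rotation": [0,0,0],"fingers": 0.9},
    {"dp": [0,0,-0.065],"rotation": [0,0,0],"fingers": 0.9},
    {"dp": [0,0,-0.09],"rotation": [0,0,0],"fingers": 0.9}
  ]
}}

```text
time_s: 24.0
eef_pos: [0.5322, 0.3423, 0.0945]
ee_rot: [0.001, -0.012, 1.0, 0.0]
ft_force: [0.8, 0.1, 0.3]
width: 0.0769
```

>>> {"op": "jog_arm", "data": {
  "motion": [
    {"dp": [0.02,0,-0.02],"rotation": [0,0,0],"fingers": 0.9},
    {"dp": [0.05,0,-0.03],"rotation": [0,0,0],"fingers": 0.9},
    {"dp": [0.09,0,-0.03],"rotation": [0,0,0],"fingers": 0.9},
    {"dp": [0.13,0,-0.03],"rotation": [0,0,0],"fingers": 0.9},
    {"dp": [0.15,0,-0.03],"rotation": [0,0,0],"fingers": 0.9}
  ]
}}

```text
time_s: 24.5
eef_pos: [0.3796, 0.3388, 0.1236]
ee_rot: [0.0, -0.012, 1.0, 0.0]
ft_force: [-0.3, -0.2, 0.4]
width: 0.0772
```

```bash
python3 look.py 15; python3 - <<'E'
from h import *
p,d=ctrl.camera('top'); cv2.imwrite('pics/t15.png',p[:,:,::-1])
goto(.532,.342,.0024,91.35)
E
```

```text
L 43 [0.07   0.0719 0.0728]
M 79 [0.0699 0.0714 0.0726]
Rr 0 
t 24.6
p [0.3803 0.3391 0.1237]
jaw 91.4
F [0.7 0.8 0.9]
w 0.077
q [ 0.5   0.36  1.66  0.    1.11 -1.1 ]
dp [-0.1516 -0.001   0.1215]
rot [0.001 0.001 0.001]
```

View pics/s15.png

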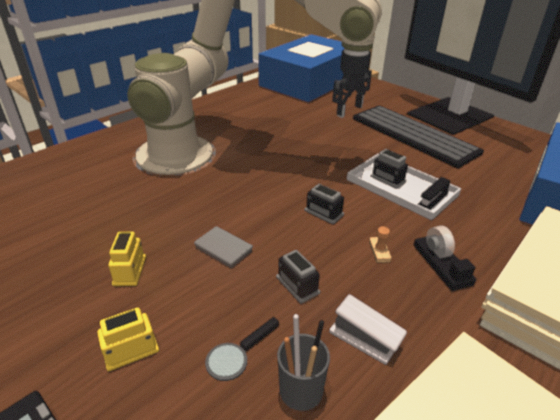

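View pics/t15.png

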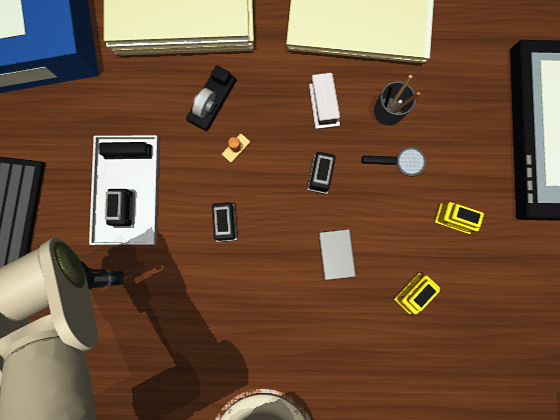

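The stamp stands upright in the tray (top image (120,207), scene (390,170)) with the stapler untouched at (125,150). The robot is clear. One last numeric check, then I'll hand in.

```bash
python3 - <<'E'
from h import *
p,d=ctrl.camera('top'); W=pts('top',d); z=W[...,2]
for n,c in dict(L=(.504,.1015),M=(.6254,-.1246),tray=(.532,.342)).items():
    m=(np.hypot(W[...,0]-c[0],W[...,1]-c[1])<.05)&(z>.062)&(z<.095)&(d>0)
    q=W[m]; r=cv2.minAreaRect((q[:,:2]*1000).astype(np.float32)); print(n,len(q),np.round(r[0],1),np.round(r[1],1),round(r[2],1),'z',np.percentile(q[:,2],[5,50,95]).round(4))
ctrl.finish_job(); print(ctrl.state()['time_s'])
E
```

```text
L 471 [502.2 101.4] [73.6 36.2] 6.2 z [0.0647 0.0691 0.0726]
M 447 [ 626.3 -125.6] [39.5 70.1] 77.1 z [0.0649 0.0692 0.0728]
tray 646 [531.3 341.6] [80.  42.5] 1.6 z [0.0626 0.0828 0.0876]
the job is handed in; nothing more can be done
the job is handed in; nothing more can be done
```

The job is done and handed in after about 25 s of robot time. I pressed all three caps fully down, each to firm contact at 7–13 N. I set the faulty stamp upright in the repair tray beside the stapler.

- **Latched stamps:** The ones at (0.504, 0.101) and (0.625, -0.125) snapped down and stayed down. Their cap tops read about 0.070 m in the last check, and they are where they stood at the start, within measuring error.
- **Faulty stamp:** The one at (0.486, -0.322) pushed back with a rising force and came back up about 3.4 mm short. It now stands at (0.531, 0.342), within about 1 mm of the middle of the tray's free part. It is turned in line with the tray to within about half a degree, and its cap top is at about 0.083 m. I took contact with the tray floor from the force reading, about 4 N as it touched.
- **Other things:** The stapler, the yellow look-alikes and the other items show no change in the last pictures. The arm was clear of everything when I handed in.

**Disagreement found:** The real fingertips sit about 22.6 mm higher than the reported TCP position. My first press therefore stopped above the cap without touching it. I saw this in the camera image, then used the force and image readings to correct the heights for the presses, the grasp and the placing.

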